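# Pack the toy village into its gift tray

## Robot

A 7-joint arm with a two-finger parallel gripper is mounted at the origin on the work surface. World frame = base frame: x ahead of the robot, y to its left, z up, the work surface at z = 0. Lengths are in m, angles in rad, forces in N, time in s.
With the tool pointing down it reaches from about 0.35 to 0.9 m from the base axis. Payload 8.1 kg.
Tool frame: the origin (TCP) lies at the centre of the arm's flange, where the gripper is bolted on; the fingertips stand 178 mm ahead of it and the grasp point (between the pads) lies 159 mm ahead of it; z points along the fingers, y is the line along which they close (so a half turn about z gives the same grasp; the last joint's range is limited). The gripper opens to 92 mm and grips with 3 to 60 N. Pads are 19 mm wide; open, the fingers measure 130 mm over their backs; the gripper's body (75 mm by 190 mm) begins 47 mm behind the grasp point.
Start: joints at [-1.404, 0.434, 0.025, 1.573, -0.012, 1.134, -0.075], TCP at [0.167, 0.602, 0.405] pointing down, gripper open.
Joint ranges: [-2.62, 2.62], [-0.44, 2.09], [-1.27, 1.32], [0.08, 2.57], [-1.32, 4.46], [0.12, 2], [-2.74, 2.74]. Speed limits (rad/s): [2.22, 2.22, 3.01, 3.01, 3.14, 3.14, 3.14].

## Interface

Orientations are given as a rotation vector (axis times angle).
In Python, from cell import arm gives the robot as it stands. The module is installed in compiled form; this text tells all that it offers.
- The arm moves only by the shell command python3 -m inch 'ROWS' [FORCE]. ROWS is text: rows parted by semicolons, each of 5 numbers parted by spaces: the shift along the tool's x, y, z in m, then the turn about the tool's z in rad, then the finger opening in m, from 0 to 0.0918. In form: x y z roll fingers; .... A call has 1 to 5 rows; each row is the pose to reach, as a shift and turn from the pose commanded when the call began, along the tool's axes at that moment; what a row does not reach only later rows make up. A row lasts 1/10 s, in which the tool goes at most 50 mm and 8.59 degrees, less where a joint would pass 70% of its speed; a pose out of reach is approached as far as the arm can. A call with a gripper value outside its range is refused whole. The fingers move at their own pace and stop on an object; FORCE is the grip in N (left out, the last holds). Time passes only in rows, so rows that repeat a pose let the fingers close. It gives the time, the measured TCP pose, the force, the opening and the grip force at its end, in the units of the state.
- arm.observe(): the state, without advancing time (a new reading comes with each control period).
- arm.get_image(name): name is "scene" or "top" or "wrist"; returns the picture (400x640x3 uint8, red, green, blue); there is no depth.
- arm.get_calibration(name): a dict with "intrinsics" (3x3 intrinsics, pixels), "distortion" ([k1, k2, p1, p2, k3] as OpenCV has them; the pictures are not rectified), "pose" (4x4, takes a point from camera to world coordinates). Camera axes: x right, y up, looking along -z (the intrinsics and any distortion apply to the point x, -y, -z); pixel columns grow to the right and rows downward; lengths in m; the calibration is good to about 2 mm. A picture is of the moment at which its call begins: read the wrist's pose just before it. get_calibration takes no time and is no camera call; for the wrist camera it gives the pose at the moment of the call.
- arm.sign_off(): hands the job in; it is judged then, once.
Trained networks look in the newest picture that a camera, given by its name, has taken for a name from the list of things; names that differ only in an ending like _2 or _b are one class to them, and where a whole thing is asked for, a point or a joint stands for the part that bears it (a point fixed in the world has none). Each returns a list of dicts, best first, with "conf" (0 to 1); they miss things now and then, are a little off and sometimes report something else, mostly with a low value. They report only what shows in the picture. A call takes as long as a camera call. They do not tell look-alikes from the thing itself.
- arm.look_for(camera, query): "point" ([row, column] in pixels, amid what is visible of it).
- arm.silhouettes(camera, query): "region" (400x640 bool, what is visible of it) and "point" ([row, column] in pixels, amid what is visible of it).
- arm.place_of(camera, query): "point" ([row, column] in pixels: a listed point, or the origin of a listed thing).
The state is a dict: "clock": time; "joints": joint angles; "dq": joint speeds; "joint_efforts": joint torques, N m; "position": TCP position; "ee_rot": TCP orientation; "force": force on the tool from outside, world axes, zero at the start; "ft_torque": the same for the moment, N m; "width": opening from 0.0 (shut) to 1.0 (fully open); "gripper_force": force on a finger pad.
Only numpy, scipy, OpenCV 4.12 (cv2) and the standard library are available. Lean on these libraries where they do the work, as an engineer would, in place of code of your own. Each camera call takes 0.05 s, during which the arm holds its last target. There are 200 camera calls.

## Task

Pack the sold toy village into its wooden gift tray: stand the peg doll, the gabled house, the bus and the round hut upright on the floor of their own recesses - doll in the small round one, hut in the large round one, house in the square one, bus in the oblong one. Leave the two look-alikes, the truck wheel with its axle hole and the plain flat-topped block, where they lie.

Things in the scene. Friction and masses are not known exactly. Their poses are not given: they have to be found in the camera images.
- doll: Peg doll of the village, brown wood: plain upright cylinder 28 mm in diameter and 32 mm high, with a round ball head 23 mm across; 55 mm high in all. About 25 g. Starts standing on the table. Origin: centre of its underside, z up.
- house: Little house, 32 x 32 mm in plan, brown wood walls 26 mm high with a gable roof of the same wood, ridge 42 mm high. About 35 g. Starts standing. Origin: centre of its underside, z up; x along the ridge, all walls upright and parallel to x or y.
- bus: Toy bus, brown wood with dark windows and carved wheels that do not turn: 50 mm long (x), 22 mm wide (y), 28 mm high. About 30 g. Starts standing. Origin: centre of its underside, x along its length, z up.
- hut: Round hut: upright brown wood cylinder 44 mm in diameter and 28 mm high with a low conical roof of the same wood (slightly, 1 mm, wider), 41 mm high in all. About 40 g. Starts standing. Origin: centre of its underside, z up.
- wheel: Look-alike that stays: loose toy-truck wheel lying flat, brown wood disc 44 mm in diameter, 26 mm thick, flat top with a dark axle hole in the middle. Origin: centre of its underside, z up.
- block: Look-alike that stays: plain building block, 32 x 32 mm and 34 mm high, brown wood with a flat top, no roof. Origin: centre of its underside, z up.
- hut_cell: Fixed pale insert 76 x 76 x 18 mm, one of four in a row (78 mm apart along y, any order) in the low tray (92 x 328 mm, walls level with the inserts' tops, 24 mm above the table). Centred recess, 10 mm deep, dark felt floor, round and large, 62 mm in diameter: place of the round hut. Origin: centre of its underside, 6 mm above the table; z up. Recess floor 8 mm, rim 18 mm above origin.
- doll_cell: Fixed pale insert 76 x 76 x 18 mm, one of four in a row (78 mm apart along y, any order) in the low tray (92 x 328 mm, walls level with the inserts' tops, 24 mm above the table). Centred recess, 10 mm deep, dark felt floor, round and small, 44 mm in diameter: place of the peg doll. Origin: centre of its underside, 6 mm above the table; z up. Recess floor 8 mm, rim 18 mm above origin.
- house_cell: Fixed pale insert 76 x 76 x 18 mm, one of four in a row (78 mm apart along y, any order) in the low tray (92 x 328 mm, walls level with the inserts' tops, 24 mm above the table). Centred recess, 10 mm deep, dark felt floor, square, 48 x 48 mm, sides along x and y: place of the house. Origin: centre of its underside, 6 mm above the table; z up. Recess floor 8 mm, rim 18 mm above origin.
- bus_cell: Fixed pale insert 76 x 76 x 18 mm, one of four in a row (78 mm apart along y, any order) in the low tray (92 x 328 mm, walls level with the inserts' tops, 24 mm above the table). Centred recess, 10 mm deep, dark felt floor, oblong, 38 mm along x and 66 mm along y: place of the bus, length along y. Origin: centre of its underside, 6 mm above the table; z up. Recess floor 8 mm, rim 18 mm above origin.
Mind the look-alikes: they are no part of the job. What is shaped like the bus but pink is not meant.

How it is judged:
By the outcome, as a careful person would: the job done as asked, in the order asked, and still so for the second after the job is handed in, with the robot touching nothing.
It also fails if it takes over 96 s, if anything falls off the work surface, if the arm or the gripper's body presses on something with over 40 N, if the wrist force passes 120 N, or if a joint passes its speed limit or range.

## Working session

There is one attempt and no reset: what is moved stays moved. The work goes in short steps, Python scripts to look and compute and a shell command to move; the robot and the scene stay as the last step left them, time stands still between calls to the robot, and variables do not carry over. Pictures are saved under pics/ and viewed, at most 14 in all, crops included, and the job is handed in when it is done.

```bash
mkdir -p pics; ls; python3 - <<'E'
from cell import arm
import cv2, numpy as np
s=arm.observe();print({k:np.round(v,3) for k,v in s.items()})
for c in("top","scene"):
    im=arm.get_image(c);cv2.imwrite(f'pics/{c}0.png',im[:,:,::-1])
    k=arm.get_calibration(c);print(c,np.round(k['intrinsics'],1).tolist(),k['distortion'],np.round(k['pose'],3).tolist())
E
```

```text
pics
{'clock': np.float64(0.0), 'joints': array([-1.404,  0.435,  0.025,  1.574, -0.012,  1.134, -0.075]), 'dq': array([ 0.   ,  0.   ,  0.   , -0.   , -0.001, -0.001, -0.   ]), 'joint_efforts': array([-1.0000e-03, -6.6785e+01,  9.8400e-01, -3.1446e+01, -6.1000e-02,
        4.3000e-02,  0.0000e+00]), 'position': array([0.167, 0.602, 0.404]), 'ee_rot': array([-4.230e-01, -3.113e+00,  2.000e-03]), 'force': array([ 0.596, -0.281,  0.239]), 'ft_torque': array([-0.013, -0.006,  0.04 ]), 'gripper_force': np.float64(0.0), 'width': np.float64(1.001)}
top [[408.8, 0.0, 318.7], [0.0, 408.8, 205.5], [0.0, 0.0, 1.0]] [-0.0649407  0.         0.         0.         0.       ] [[0.118, 0.971, -0.21, 0.32], [-0.993, 0.115, -0.029, 0.016], [-0.004, 0.212, 0.977, 1.095], [0.0, 0.0, 0.0, 1.0]]
scene [[433.0, 0.0, 317.5], [0.0, 433.0, 199.6], [0.0, 0.0, 1.0]] [0.00999067 0.         0.         0.         0.        ] [[-0.448, -0.709, 0.545, 1.059], [0.894, -0.364, 0.262, 0.276], [0.012, 0.605, 0.796, 0.84], [0.0, 0.0, 0.0, 1.0]]
```

View pics/top0.png

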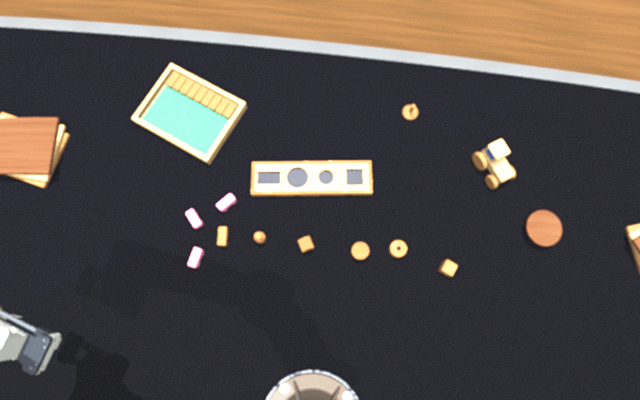

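View pics/scene0.png

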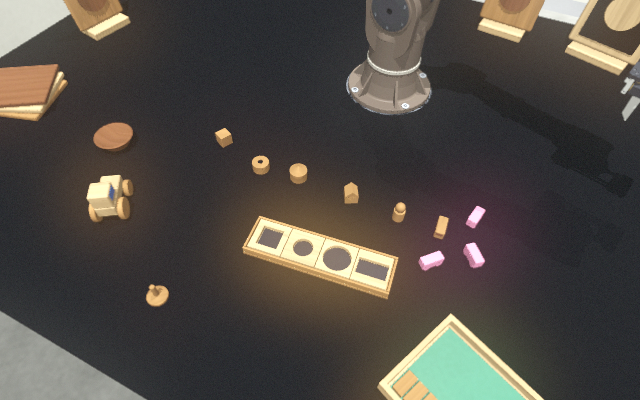

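The top view shows, left to right: the bus at (222,236), doll (260,237), house (306,244), hut (361,250), wheel with its hole (398,248) and block (449,268). The tray recesses are bus (268,178), hut (298,177), doll (326,177) and house (355,177). The scene view confirms this: house (351,193) is gabled, hut (298,173) has a cone and the wheel (261,165) has a hole.

```bash
cat > h.py <<'E'
import numpy as np, cv2
from scipy.spatial.transform import Rotation as Ro
from cell import arm
def ray(cal,rc):
    p=cv2.undistortPoints(np.array([[[rc[1],rc[0]]]],float),cal['intrinsics'],np.array(cal['distortion'],float))[0,0]
    T=np.array(cal['pose']);d=T[:3,:3]@np.array([p[0],-p[1],-1]);return T[:3,3],d/np.linalg.norm(d)
def atz(cal,rc,z):
    o,d=ray(cal,rc);return o+d*(z-o[2])/d[2]
def tri(rays):
    A=sum(np.eye(3)-np.outer(d,d) for o,d in rays);b=sum((np.eye(3)-np.outer(d,d))@o for o,d in rays)
    x=np.linalg.solve(A,b);return x,max(np.linalg.norm(np.cross(x-o,d)) for o,d in rays)
def proj(cal,X):
    T=np.array(cal['pose']);c=T[:3,:3].T@(np.array(X)-T[:3,3]);c=c*[1,-1,-1]
    return cv2.projectPoints(c.reshape(1,3),np.zeros(3),np.zeros(3),cal['intrinsics'],np.array(cal['distortion'],float))[0].ravel()
def go(xy,z,yaw,s=None):
    """tool-axis shift to bring flange over xy, grasp point to z, finger closing line at world angle yaw (deg)"""
    s=s or arm.observe();R=Ro.from_rotvec(s['ee_rot']).as_matrix()
    sh=R.T@(np.array([xy[0],xy[1],z+.159])-s['position'])
    cur=np.degrees(np.arctan2(R[1,1],R[0,1]));d=(yaw-cur+90)%180-90
    return np.round(sh,4), 'roll',np.round(np.radians(-d),3),'cur',round(cur,1),'tilt',np.round(R[:,2],3),'q7',round(float(s['joints'][6]),2)
E
python3 - <<'E'
from h import *
C={c:arm.get_calibration(c) for c in('top','scene')}
for c in C: arm.get_image(c)
for n in ['doll','house','bus','hut','wheel','block','hut_cell','doll_cell','house_cell','bus_cell']:
    r={c:[(d['point'],round(d['conf'],2)) for d in arm.place_of(c,n)] for c in C}
    print(n,{c:[(np.round(p).tolist(),k) for p,k in v] for c,v in r.items()})
    if r['top'] and r['scene']:
        x,e=tri([ray(C[c],r[c][0][0]) for c in C]);print('   ',np.round(x,4),round(e,4))
w=arm.get_calibration('wrist');print(np.round(w['intrinsics'],0).tolist(),np.round(w['pose'],3).tolist())
E
```

```text
doll {'top': [([237.0, 262.0], 0.43), ([268.0, 443.0], 0.42)], 'scene': [([216.0, 397.0], 0.48)]}
    [0.4487 0.1894 0.0082] 0.0019
house {'top': [([246.0, 302.0], 0.54)], 'scene': [([199.0, 351.0], 0.52)]}
    [ 0.4425  0.0755 -0.0011] 0.0046
bus {'top': [([220.0, 195.0], 0.76), ([204.0, 227.0], 0.76), ([236.0, 262.0], 0.69), ([242.0, 224.0], 0.48), ([258.0, 198.0], 0.47), ([268.0, 444.0], 0.25)], 'scene': [([261.0, 430.0], 0.89), ([256.0, 472.0], 0.55), ([229.0, 438.0], 0.49)]}
    [ 0.4915  0.3379 -0.0119] 0.0456
hut {'top': [([250.0, 360.0], 0.72), ([249.0, 396.0], 0.65)], 'scene': [([172.0, 298.0], 0.75)]}
    [ 0.4437 -0.074   0.0218] 0.0005
wheel {'top': [([250.0, 394.0], 0.75)], 'scene': [([169.0, 263.0], 0.76)]}
    [ 4.588e-01 -1.674e-01  1.000e-04] 0.0015
block {'top': [([268.0, 441.0], 0.48)], 'scene': [([141.0, 227.0], 0.62)]}
    [ 0.4238 -0.2972  0.01  ] 0.0034
hut_cell {'top': [([179.0, 297.0], 0.56)], 'scene': [([259.0, 336.0], 0.83), ([240.0, 268.0], 0.53)]}
    [0.6193 0.1133 0.0124] 0.0021
doll_cell {'top': [([179.0, 326.0], 0.64), ([238.0, 263.0], 0.59)], 'scene': [([253.0, 305.0], 0.57)]}
    [0.6315 0.0401 0.0008] 0.003
house_cell {'top': [([174.0, 354.0], 0.65)], 'scene': [([238.0, 270.0], 0.95)]}
    [ 0.6466 -0.0368  0.0312] 0.0016
bus_cell {'top': [([179.0, 276.0], 0.62), ([242.0, 226.0], 0.56)], 'scene': [([271.0, 375.0], 0.76)]}
    [0.6106 0.187  0.0112] 0.0128
[[296.0, 0.0, 319.0], [0.0, 296.0, 197.0], [0.0, 0.0, 1.0]] [[0.266, -0.934, -0.241, 0.102], [0.964, 0.257, 0.066, 0.62], [-0.0, -0.25, 0.968, 0.384], [0.0, 0.0, 0.0, 1.0]]
```

```bash
python3 -m inch '-.042 -.028 0 0 .07;-.084 -.056 0 0 .07;-.126 -.084 0 0 .07;-.168 -.112 0 0 .07;-.2 -.13 0 0 .07' 15; python3 -m inch '-.042 -.028 0 0 .07;-.084 -.056 0 0 .07;-.126 -.084 0 0 .07;-.168 -.112 0 0 .07;-.2 -.13 0 0 .07';  python3 -m inch '-.022 -.019 0 -.14 .07;-.022 -.019 0 -.269 .07;-.022 -.019 0 -.269 .07'; python3 -c "
from h import *
print(go((.5,.22),.246,90))"
```

```text
clock: 1.7
position: [0.3265, 0.421, 0.4051]
ee_rot: [0.426, 3.112, -0.0]
force: [0.6, 0.5, -0.1]
width: 0.762
gripper_force: 0.0
clock: 2.2
position: [0.4844, 0.2421, 0.4051]
ee_rot: [0.426, 3.112, -0.0]
force: [0.5, 0.8, 0.0]
width: 0.764
gripper_force: 0.0
clock: 2.5
position: [0.4995, 0.22, 0.4048]
ee_rot: [0.002, 3.141, 0.0]
force: [0.2, -0.0, -0.4]
width: 0.763
gripper_force: 0.0
(array([-0.0005,  0.    , -0.0002]), 'roll', np.float64(-0.001), 'cur', np.float64(89.9), 'tilt', array([ 0.,  0., -1.]), 'q7', 1.11)
```

```bash
cat > snap.py <<'E'
import sys,pickle
from h import *
n=sys.argv[1];c=arm.get_calibration('wrist');im=arm.get_image('wrist')
cv2.imwrite(f'pics/{n}.png',im[:,:,::-1]);pickle.dump(c,open(f'{n}.cal','wb'))
E
python3 snap.py A; python3 -m inch '0 -.04 0 0 .07;0 -.08 0 0 .07;0 -.12 0 0 .07;0 -.16 0 0 .07;0 -.18 0 0 .07';python3 -m inch '0 0 0 0 .07;0 0 0 0 .07'|head -2; python3 snap.py B
```

```text
clock: 3.05
position: [0.4983, 0.0384, 0.405]
ee_rot: [0.011, 3.141, -0.001]
force: [-0.0, -0.1, 0.5]
width: 0.763
gripper_force: 0.0
clock: 3.25
position: [0.4987, 0.042, 0.4049]
```

View pics/A.png

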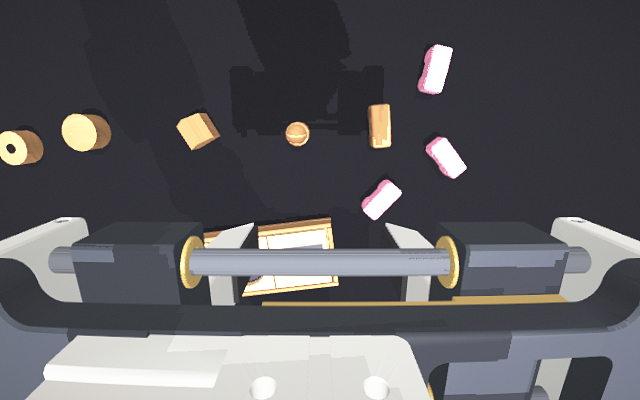

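View pics/B.png

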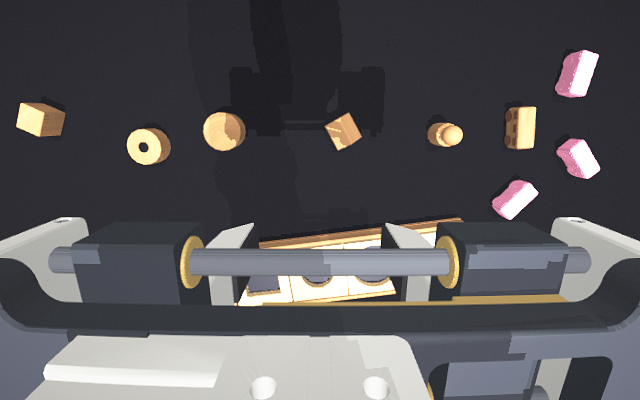

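A shows the hut (86,132), house (198,131), doll (297,133) and bus (380,126). B shows the block (41,120), wheel (148,147), hut (224,131), house (343,132), doll (445,135) and bus (521,128). The tray is half hidden behind the gripper and slightly turned. Next I fit box and hull models to the silhouettes across view pairs.

```bash
cat > fit.py <<'E'
import pickle
from h import *
from scipy.optimize import minimize
def circ(r,z,n=24): a=np.linspace(0,2*np.pi,n,False);return np.c_[r*np.cos(a),r*np.sin(a),np.full(n,z)]
def box(a,b,z): return np.array([[i*a/2,j*b/2,z] for i in(1,-1) for j in(1,-1)])
M={'doll':[np.vstack([circ(.014,0),circ(.014,.032)]),np.vstack([circ(.0115*np.cos(t),.0435+.0115*np.sin(t),16) for t in np.linspace(-1.5,1.5,7)])],
'house':[np.vstack([box(.032,.032,0),box(.032,.032,.026),[[.016,0,.042],[-.016,0,.042]]])],
'bus':[np.vstack([box(.05,.022,0),box(.05,.022,.028)])],
'hut':[np.vstack([circ(.022,0),circ(.0225,.028),[[0,0,.041]]])],
'tray':[np.vstack([box(.092,.328,0),box(.092,.328,.024)])]}
def mask(im,seed):
    r,g,b=[im[:,:,i].astype(int) for i in(2,1,0)]
    m=((r-b>25)&(g>b-5)&(r>70)|((r>190)&(g>170)&(b>110)&(r-b>10))).astype(np.uint8)
    m=cv2.morphologyEx(m,cv2.MORPH_CLOSE,np.ones((3,3)))
    n,l=cv2.connectedComponents(m);k=l[seed[1],seed[0]];assert k,seed
    return (l==k).astype(np.uint8)
S=4
def render(cal,parts,p):
    out=np.zeros((400*S,640*S),np.uint8);c,s=np.cos(p[2]),np.sin(p[2])
    T=np.array(cal['pose'])
    for P in parts:
        P=P*[1,1,p[3]];X=np.c_[c*P[:,0]-s*P[:,1]+p[0],s*P[:,0]+c*P[:,1]+p[1],P[:,2]]
        C=(X-T[:3,3])@T[:3,:3]*[1,-1,-1]
        uv=cv2.projectPoints(C,np.zeros(3),np.zeros(3),cal['intrinsics'],np.array(cal['distortion'],float))[0][:,0]
        h=cv2.convexHull((uv*S+(S-1)/2).round().astype(np.int32));cv2.fillConvexPoly(out,h,1)
    return cv2.resize(out.astype(np.float32),(640,400),interpolation=cv2.INTER_AREA)
def fit(name,views,p0,yaws=(0,)):
    best=None
    for y in yaws:
        def f(p):
            e=0
            for m,c in views:
                r=render(c,M[name],p);e+=np.abs(r-m).sum()/m.sum()
            return e
        q=np.array([p0[0],p0[1],y,1.]);sim=np.vstack([q]+[q+d for d in np.diag([.008,.008,.12,.12])])
        s=minimize(f,q,method='Nelder-Mead',options=dict(initial_simplex=sim,maxiter=250,xatol=1e-4,fatol=1e-4))
        if best is None or s.fun<best.fun: best=s
    print(name,'xy',best.x[:2].round(4),'yaw',round(np.degrees(best.x[2]),1),'hscale',round(best.x[3],3),'err',round(best.fun,3))
    return best.x
E
python3 - <<'E'
from fit import *
I={n:cv2.imread(f'pics/{n}.png') for n in('A','B','top0','scene0')}
C={n:pickle.load(open(n+'.cal','rb')) for n in'AB'};C['top0']=arm.get_calibration('top');C['scene0']=arm.get_calibration('scene')
sd={'doll':((297,133),(440,134)),'house':((198,131),(343,132)),'bus':((380,120),(515,120)),'hut':((86,132),(224,131))}
g={'doll':(.449,.189),'house':(.4425,.0755),'bus':(.46,.29),'hut':(.444,-.074)}
for n in sd:
    v=[(mask(I[k],s),C[k]) for k,s in zip('AB',sd[n])]
    fit(n,v,g[n],{'house':np.radians([0,25,50,75,100,130,155]),'bus':np.radians([-10,10])}.get(n,(0,)))
v=[]
for k,s in(('top0',(312,168)),('scene0',(290,240))):
    m=mask(I[k],s);h=cv2.convexHull(cv2.findNonZero(m));m=cv2.fillConvexPoly(m.copy(),h,1);v.append((m,C[k]));print(k,cv2.boundingRect(h))
t=fit('tray',v,(.63,.075),np.radians([-10,0,10]))
for i in(1.5,.5,-.5,-1.5):
    c,s=np.cos(t[2]),np.sin(t[2]);print(np.round(t[:2]+.078*i*np.array([-s,c]),4))
E
```

```text
doll xy [0.4473 0.1941] yaw -0.1 hscale 1.006 err 0.083
house xy [0.4438 0.071 ] yaw 29.5 hscale 1.054 err 0.088
bus xy [0.4379 0.293 ] yaw 6.0 hscale 1.011 err 0.153
hut xy [ 0.4432 -0.0735] yaw 4.3 hscale 1.013 err 0.049
top0 (250, 159, 124, 38)
scene0 (228, 163, 210, 171)
tray xy [0.6238 0.0761] yaw 6.8 hscale 2.165 err 0.721
[0.6099 0.1923]
[0.6191 0.1148]
[0.6284 0.0374]
[ 0.6377 -0.0401]
```

```bash
python3 -m inch '.01 .03 0 .145 .07;.02 .06 .02 .29 .07;.03 .09 .04 .435 .07;.04 .12 .05 .58 .07;.052 .154 .06 .725 .07'; python3 -m inch '0 0 .02 .145 .07;0 0 .04 .29 .07;0 0 .06 .435 .07;0 0 .08 .58 .07;0 0 .08 .727 .07'; python3 -m inch '0 0 0 0 .07;0 0 0 0 .07' >/dev/null; python3 - <<'E'
from fit import *
print(go((.4473,.1941),.033,6.8))
I={n:cv2.imread(f'pics/{n}.png') for n in('top0','scene0')};v=[]
for k,s,th in(('top0',(312,168),120),('scene0',(290,240),150)):
    im=I[k];r,g,b=[im[:,:,i].astype(int) for i in(2,1,0)];m=((r>th)&(g>b-5)).astype(np.uint8)
    m=cv2.morphologyEx(m,cv2.MORPH_OPEN,np.ones((2,2)));n,l,st,ce=cv2.connectedComponentsWithStats(m)
    kk=l[s[1],s[0]];print(k,st[kk]);m=(l==kk).astype(np.uint8)
    h=cv2.convexHull(cv2.findNonZero(m));v.append((cv2.fillConvexPoly(m.copy(),h,1),arm.get_calibration(k[:-1])))
for vv in(v,v[:1],v[1:]):
  t=fit('tray',vv,(.63,.075),np.radians([0,8]))
  for i in(1.5,-1.5):
    c,s=np.cos(t[2]),np.sin(t[2]);print(np.round(t[:2]+.078*i*np.array([-s,c]),4))
E
```

```text
clock: 3.8
position: [0.4459, 0.1976, 0.3441]
ee_rot: [-1.123, -2.934, 0.0]
force: [1.3, 0.9, 0.3]
width: 0.764
gripper_force: 0.0
clock: 4.3
position: [0.4454, 0.1967, 0.2624]
ee_rot: [-2.09, -2.343, 0.006]
force: [-0.3, 0.6, -0.1]
width: 0.762
gripper_force: 0.0
(array([-0.0024,  0.0003,  0.0728]), 'roll', np.float64(0.005), 'cur', np.float64(7.1), 'tilt', array([ 0.,  0., -1.]), 'q7', -0.14)
top0 [ 251  161  123   36 3515]
scene0 [ 244  217  156   83 4943]
tray xy [0.6264 0.0773] yaw 7.5 hscale 0.959 err 0.065
[0.6111 0.1933]
[ 0.6418 -0.0386]
tray xy [0.6249 0.0752] yaw 7.1 hscale 1.219 err 0.025
[0.6104 0.1913]
[ 0.6393 -0.0409]
tray xy [0.6277 0.0791] yaw 7.5 hscale 1.081 err 0.016
[0.6125 0.1951]
[ 0.6429 -0.0369]
```

```bash
python3 -m inch '-.002 0 .03 .005 .07;-.002 0 .06 .005 .07;-.002 0 .073 .005 .07;-.002 0 .073 .005 .07;-.002 0 .073 .005 .02' 15; python3 -m inch '0 0 0 0 .02;0 0 0 0 .02;0 0 0 0 .02;0 0 0 0 .02;0 0 0 0 .02'; python3 -m inch '0 0 -.04 0 .02;0 0 -.07 0 .02;0 0 -.07 0 .02;0 0 -.07 0 .02'; python3 snap.py D; python3 -c "
from h import *
t=np.array([.6264,.0773]);a=np.radians(7.4)
for i in(1.5,.5,-.5,-1.5):print((t+.078*i*np.array([-np.sin(a),np.cos(a)])).round(4))
print(go(t-.039*np.array([-np.sin(a),np.cos(a)]),.0495,7.4))"
```

```text
clock: 5.0
position: [0.4474, 0.1934, 0.1923]
ee_rot: [-2.09, -2.345, -0.001]
force: [-0.1, -0.3, 0.4]
width: 0.715
gripper_force: 0.0
clock: 5.5
position: [0.4472, 0.1931, 0.1919]
ee_rot: [2.092, 2.343, 0.001]
force: [-0.2, 0.2, 2.1]
width: 0.301
gripper_force: 15.0
clock: 5.9
position: [0.4472, 0.1932, 0.2621]
ee_rot: [2.092, 2.344, 0.002]
force: [0.7, 0.1, -0.8]
width: 0.304
gripper_force: 15.0
[0.6113 0.1933]
[0.6214 0.116 ]
[0.6314 0.0386]
[ 0.6415 -0.0387]
(array([-0.1743,  0.1659,  0.0528]), 'roll', np.float64(-0.016), 'cur', np.float64(6.5), 'tilt', array([-0.,  0., -1.]), 'q7', -0.14)
```

View pics/D.png

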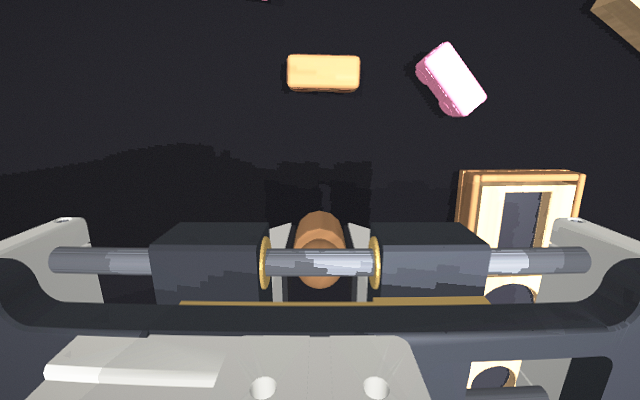

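The doll is in the fingers at about (320,240). The bus recess shows at (525,222), parallel to the gripper.

```bash
python3 -m inch '-.035 .033 0 -.008 .02;-.07 .066 0 -.016 .02;-.105 .1 0 -.016 .02;-.14 .133 0 -.016 .02;-.174 .166 0 -.016 .02'; python3 -m inch '0 0 0 0 .02;0 0 0 0 .02'>/dev/null; python3 snap.py E; python3 -c "
from h import *
print(go((.6314,.0386),.048,7.4))
c=arm.get_calibration('wrist')
for X in((.6113,.1933,.024),(.6214,.116,.024),(.6314,.0386,.024)): print(proj(c,X).round(1))"
```

```text
clock: 6.45
position: [0.6325, 0.0372, 0.2599]
ee_rot: [-2.073, -2.358, 0.003]
force: [1.1, 0.6, 0.5]
width: 0.302
gripper_force: 15.0
(array([-0.0004,  0.0005,  0.0529]), 'roll', np.float64(-0.001), 'cur', np.float64(7.4), 'tilt', array([-0.003,  0.   , -1.   ]), 'q7', 0.25)
[321.4 -19.1]
[321.3 105. ]
[321.1 211.8]
```

View pics/E.png

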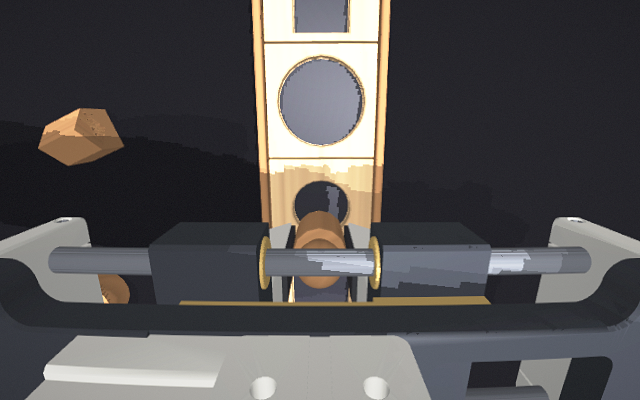

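The picture shows the hut recess rim at columns 278-364 and rows 57-147, insert borders at rows 42 and 157, and the held doll over the doll recess (321,203).

```bash
cat > t.py <<'E'
from fit import *
import sys
c=pickle.load(open('E.cal','rb'))
a=np.radians(7.4);u=np.array([-np.sin(a),np.cos(a)]);h=np.array([.6214,.116])
for d in(0,.002,.004):
  print(d,[proj(c,[*(h+u*(k+d)),.024])[1].round(1) for k in(.039,.031,-.031,-.039)])
X=[atz(c,(r,q),.024)[:2] for r,q in((101,278),(101,364),(42,267),(42,379),(157,270),(157,376))];print(np.round(X,4))
E
python3 t.py
```

```text
0 [np.float64(42.0), np.float64(54.7), np.float64(147.1), np.float64(158.2)]
0.002 [np.float64(38.8), np.float64(51.6), np.float64(144.3), np.float64(155.4)]
0.004 [np.float64(35.6), np.float64(48.4), np.float64(141.5), np.float64(152.6)]
[[0.5921 0.1132]
 [0.6515 0.1208]
 [0.581  0.1503]
 [0.6554 0.1598]
 [0.59   0.0735]
 [0.6665 0.0834]]
```

```bash
python3 -m inch '0 0 .025 0 .02;0 0 .045 0 .02;0 0 .053 0 .02;0 0 .053 0 .02;0 0 .053 0 .02'; python3 -m inch '0 0 .001 0 .025;0 0 .001 0 .04;0 0 .001 0 .06;0 0 .001 0 .06;0 0 .001 0 .06'; python3 -m inch '0 0 -.04 0 .06;0 0 -.08 0 .06;0 0 -.08 0 .06'; python3 -c "
from h import *
print(go((.4438,.071),.033,29.5))
print(go((.4438,.071),.033,-60.5))"
```

```text
clock: 7.2
position: [0.6317, 0.0395, 0.2092]
ee_rot: [-2.073, -2.361, -0.001]
force: [0.3, -1.0, 0.3]
width: 0.299
gripper_force: 15.0
clock: 7.7
position: [0.6317, 0.0388, 0.2079]
ee_rot: [2.074, 2.36, 0.0]
force: [-0.2, -0.3, 0.2]
width: 0.597
gripper_force: 0.0
clock: 8.0
position: [0.6337, 0.0383, 0.2931]
ee_rot: [2.07, 2.355, 0.01]
force: [-0.4, -0.2, -0.9]
width: 0.652
gripper_force: 0.0
(array([ 0.0567, -0.185 ,  0.0995]), 'roll', np.float64(-0.386), 'cur', np.float64(7.4), 'tilt', array([ 0.009,  0.001, -1.   ]), 'q7', 0.24)
(array([ 0.0567, -0.185 ,  0.0995]), 'roll', np.float64(1.184), 'cur', np.float64(7.4), 'tilt', array([ 0.009,  0.001, -1.   ]), 'q7', 0.24)
```

```bash
python3 -m inch '.014 -.046 0 -.1 .06;.028 -.092 0 -.2 .06;.043 -.138 0 -.3 .06;.057 -.185 0 -.386 .06;.057 -.185 .03 -.386 .06'; python3 -m inch '0 0 0 0 .06;0 0 0 0 .06'; python3 -c "
from h import *
print(go((.4438,.071),.032,29.5))"
```

```text
clock: 8.5
position: [0.4362, 0.0724, 0.2598]
ee_rot: [-1.575, -2.717, -0.005]
force: [1.4, 1.0, -0.1]
width: 0.649
gripper_force: 0.0
clock: 8.7
position: [0.4415, 0.0715, 0.2578]
ee_rot: [-1.584, -2.713, 0.001]
force: [0.1, -0.6, 0.2]
width: 0.655
gripper_force: 0.0
(array([-0.0015,  0.0018,  0.0668]), 'roll', np.float64(-0.001), 'cur', np.float64(29.5), 'tilt', array([-0.   , -0.001, -1.   ]), 'q7', 0.43)
```

```bash
python3 -m inch '-.0015 .002 .03 0 .06;-.0015 .002 .055 0 .06;-.0015 .002 .067 0 .06;-.0015 .002 .067 0 .06;-.0015 .002 .067 0 .025'; python3 -m inch '0 0 0 0 .025;0 0 0 0 .025;0 0 0 0 .025;0 0 0 0 .025;0 0 0 0 .025'; python3 -m inch '0 0 -.04 0 .025;0 0 -.08 0 .025;0 0 -.08 0 .025;0 0 -.08 0 .025'; python3 snap.py F; python3 -c "
from h import *
print(go((.6415,-.0387),.048,7.4))"
```

```text
clock: 9.2
position: [0.4445, 0.0711, 0.1912]
ee_rot: [1.584, 2.713, 0.0]
force: [0.2, -0.5, 0.1]
width: 0.605
gripper_force: 0.0
clock: 9.7
position: [0.4437, 0.0714, 0.1913]
ee_rot: [1.582, 2.713, 0.002]
force: [-0.4, -0.4, 7.4]
width: 0.346
gripper_force: 15.0
clock: 10.1
position: [0.4435, 0.0715, 0.2715]
ee_rot: [1.581, 2.713, 0.003]
force: [0.3, 0.0, -0.8]
width: 0.349
gripper_force: 15.0
(array([-0.1936,  0.1183,  0.0637]), 'roll', np.float64(0.386), 'cur', np.float64(29.5), 'tilt', array([ 0.,  0., -1.]), 'q7', 0.42)
```

View pics/F.png

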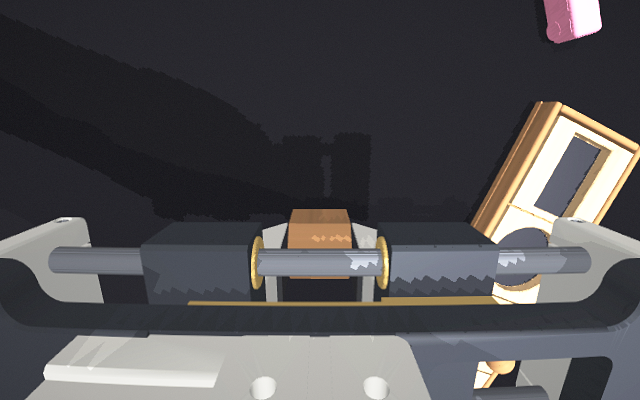

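The house is held squarely at about (320,245), and the doll stands in the tray at (497,368).

```bash
python3 -m inch '-.038 .024 0 .1 .025;-.077 .047 0 .2 .025;-.116 .071 0 .3 .025;-.155 .095 0 .386 .025;-.194 .118 0 .386 .025'; python3 -m inch '0 0 .02 0 .025;0 0 .02 0 .025'>/dev/null; python3 -c "
from h import *
print(go((.6415,-.0387),.048,7.4))"
```

```text
clock: 10.65
position: [0.6426, -0.0401, 0.2686]
ee_rot: [-2.075, -2.355, 0.003]
force: [0.7, -0.0, 0.2]
width: 0.347
gripper_force: 15.0
(array([0.0014, 0.0013, 0.0394]), 'roll', np.float64(-0.002), 'cur', np.float64(7.3), 'tilt', array([-0.007, -0.001, -1.   ]), 'q7', 0.39)
```

```bash
python3 -m inch '0 .001 .02 0 .025;0 .001 .035 0 .025;0 .001 .043 0 .025;0 .001 .043 0 .025;0 .001 .043 0 .025'; python3 -m inch '0 0 0 0 .03;0 0 0 0 .045;0 0 0 0 .06;0 0 0 0 .06;0 0 0 0 .06'; python3 -m inch '0 0 -.04 0 .06;0 0 -.085 0 .06;0 0 -.085 0 .06'; python3 -c "
from h import *
print(go((.4379,.293),.032,96))"
```

```text
clock: 11.35
position: [0.6425, -0.0391, 0.208]
ee_rot: [-2.073, -2.36, -0.0]
force: [0.7, -0.3, -0.7]
width: 0.349
gripper_force: 15.0
clock: 11.85
position: [0.6427, -0.0393, 0.2079]
ee_rot: [2.074, 2.36, 0.0]
force: [1.0, 0.9, 0.3]
width: 0.63
gripper_force: 0.0
clock: 12.15
position: [0.6447, -0.0402, 0.2987]
ee_rot: [2.07, 2.354, 0.01]
force: [0.7, -0.9, 0.4]
width: 0.651
gripper_force: 0.0
(array([ 0.3571, -0.1634,  0.1057]), 'roll', np.float64(-1.547), 'cur', np.float64(7.4), 'tilt', array([ 0.009, -0.   , -1.   ]), 'q7', 0.37)
```

```bash
python3 -m inch '.04 -.018 0 -.145 .044;.08 -.036 0 -.29 .044;.12 -.054 0 -.435 .044;.16 -.072 0 -.58 .044;.2 -.09 0 -.725 .044'; python3 -c "
from h import *
print(go((.4379,.293),.1,96))"
```

```text
clock: 12.65
position: [0.5265, 0.1487, 0.2927]
ee_rot: [1.093, 2.945, 0.001]
force: [1.0, 0.5, -0.4]
width: 0.476
gripper_force: 0.0
(array([0.1613, 0.0515, 0.0337]), 'roll', np.float64(-0.816), 'cur', np.float64(49.3), 'tilt', array([ 0.,  0., -1.]), 'q7', 0.62)
```

```bash
python3 -m inch '.035 .01 0 -.145 .044;.07 .02 0 -.29 .044;.105 .034 .01 -.435 .044;.135 .043 .02 -.58 .044;.161 .0515 .03 -.725 .044'; python3 -m inch '0 0 0 -.091 .044;0 0 0 -.091 .044;0 0 0 -.091 .044'; python3 snap.py G; python3 -c "
from h import *
print(go((.4379,.293),.032,96)); c=arm.get_calibration('wrist')
print([proj(c,(.4379+dx,.293,.028)).round(0).tolist() for dx in(-.025,0,.025)])"
```

```text
clock: 13.15
position: [0.4389, 0.2936, 0.2625]
ee_rot: [-0.024, 3.141, 0.001]
force: [-0.5, -0.7, -1.1]
width: 0.481
gripper_force: 0.0
clock: 13.45
position: [0.4405, 0.2915, 0.2627]
ee_rot: [-0.15, 3.138, -0.0]
force: [0.4, -0.8, 0.2]
width: 0.481
gripper_force: 0.0
(array([0.0026, 0.0019, 0.0718]), 'roll', np.float64(-0.01), 'cur', np.float64(95.4), 'tilt', array([ 0., -0., -1.]), 'q7', 0.98)
[[325.0, 176.0], [322.0, 209.0], [318.0, 239.0]]
```

View pics/G.png

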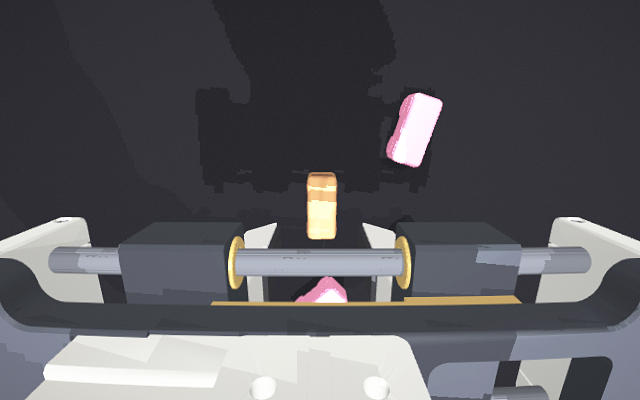

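The bus lies at (322,205), lined up between the fingers. The pinks at (415,130) and (325,292) are clear of them.

```bash
python3 -m inch '.002 .002 .03 -.005 .044;.002 .002 .06 -.005 .044;.002 .002 .072 -.005 .044;.002 .002 .072 -.005 .044;.002 .002 .072 -.005 .015'; python3 -m inch '0 0 0 0 .015;0 0 0 0 .015;0 0 0 0 .015;0 0 0 0 .015;0 0 0 0 .015'; python3 -m inch '0 0 -.04 0 .015;0 0 -.08 0 .015;0 0 -.1 0 .015;0 0 -.1 0 .015'; python3 -c "
from h import *
print(go((.6113,.1933),.1,7.4))"
```

```text
clock: 14.0
position: [0.4384, 0.2938, 0.1914]
ee_rot: [-0.161, 3.137, 0.0]
force: [0.6, -0.3, 1.2]
width: 0.434
gripper_force: 0.0
clock: 14.5
position: [0.4383, 0.2941, 0.1917]
ee_rot: [-0.163, 3.136, 0.002]
force: [-1.0, -0.5, 7.5]
width: 0.237
gripper_force: 15.0
clock: 14.9
position: [0.4388, 0.2945, 0.2941]
ee_rot: [-0.163, 3.132, 0.006]
force: [0.3, 0.5, -0.1]
width: 0.238
gripper_force: 15.0
(array([-0.1609, -0.1186,  0.0355]), 'roll', np.float64(1.546), 'cur', np.float64(96.0), 'tilt', array([ 0.005,  0.004, -1.   ]), 'q7', 0.98)
```

```bash
python3 -m inch '-.032 -.024 0 .145 .015;-.064 -.048 0 .29 .015;-.096 -.072 0 .435 .015;-.128 -.095 0 .58 .015;-.161 -.119 0 .725 .015'; python3 -m inch '0 0 0 .145 .015;0 0 0 .29 .015;0 0 0 .435 .015;0 0 .02 .58 .015;0 0 .035 .725 .015';python3 -m inch '0 0 0 .096 .015;0 0 0 .096 .015;0 0 0 .096 .015'|head -2; python3 snap.py H; python3 -c "
from h import *
print(go((.6113,.1933),.048,7.4)); c=arm.get_calibration('wrist')
a=np.radians(7.4);u=np.array([-np.sin(a),np.cos(a)])
print([proj(c,(*(np.array([.6113,.1933])+u*k),.024)).round(0).tolist() for k in(0,.033,.039,.047)])"
```

```text
clock: 15.4
position: [0.6113, 0.1913, 0.2898]
ee_rot: [-0.968, -2.988, 0.001]
force: [0.4, 0.5, -0.9]
width: 0.235
gripper_force: 15.0
clock: 15.9
position: [0.61, 0.1921, 0.2543]
ee_rot: [-1.965, -2.451, 0.001]
force: [-0.6, -0.8, -0.1]
width: 0.239
gripper_force: 15.0
clock: 16.2
position: [0.6103, 0.1923, 0.2553]
(array([0.001 , 0.001 , 0.0486]), 'roll', np.float64(0.003), 'cur', np.float64(7.5), 'tilt', array([ 0., -0., -1.]), 'q7', 0.03)
[[321.0, 212.0], [321.0, 168.0], [321.0, 159.0], [321.0, 148.0]]
```

View pics/H.png

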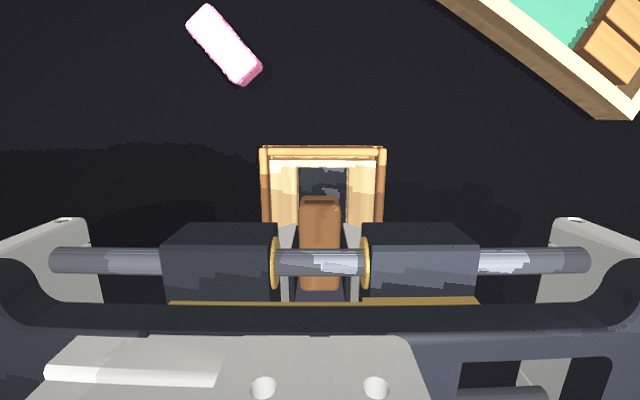

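The bus is held straight at (320,245) over its recess. The recess end at row 168 and the tray edge at row 148 agree with the prediction.

```bash
python3 -m inch '.001 .001 .02 0 .015;.001 .001 .04 0 .015;.001 .001 .0485 0 .015;.001 .001 .0485 0 .015;.001 .001 .0485 0 .015'; python3 -m inch '0 0 0 0 .02;0 0 0 0 .035;0 0 0 0 .045;0 0 0 0 .045;0 0 0 0 .045'; python3 -m inch '0 0 -.04 0 .06;0 0 -.085 0 .07;0 0 -.085 0 .07;0 0 -.085 0 .07'; python3 -c "
from h import *
print(go((.4432,-.0735),.1,7.4))"
```

```text
clock: 16.75
position: [0.6116, 0.1932, 0.2079]
ee_rot: [2.073, 2.36, 0.001]
force: [0.5, 0.2, -0.5]
width: 0.236
gripper_force: 15.0
clock: 17.25
position: [0.6113, 0.1934, 0.2074]
ee_rot: [2.074, 2.36, 0.0]
force: [0.1, -0.1, 0.0]
width: 0.487
gripper_force: 0.0
clock: 17.65
position: [0.6116, 0.1935, 0.2934]
ee_rot: [2.073, 2.359, 0.004]
force: [-0.6, 0.6, -0.6]
width: 0.752
gripper_force: 0.0
(array([-0.2431, -0.2015,  0.0337]), 'roll', np.float64(-0.0), 'cur', np.float64(7.4), 'tilt', array([ 0.002,  0.001, -1.   ]), 'q7', 0.01)
```

```bash
python3 -m inch '-.035 -.029 0 0 .065;-.07 -.058 0 0 .065;-.105 -.087 0 0 .065;-.14 -.116 0 0 .065;-.175 -.145 0 0 .065'; python3 -m inch '-.034 -.028 0 0 .065;-.068 -.0565 .02 0 .065;-.068 -.0565 .034 0 .065;-.068 -.0565 .034 0 .065'; python3 -c "
from h import *
print(go((.4432,-.0735),.033,7.4))"
```

```text
clock: 18.15
position: [0.4882, -0.0, 0.2911]
ee_rot: [-2.072, -2.359, 0.003]
force: [0.4, -0.8, 0.9]
width: 0.708
gripper_force: 0.0
clock: 18.55
position: [0.441, -0.0743, 0.2563]
ee_rot: [-2.075, -2.355, 0.005]
force: [0.8, 0.1, 0.6]
width: 0.708
gripper_force: 0.0
(array([0.0005, 0.0026, 0.0643]), 'roll', np.float64(-0.003), 'cur', np.float64(7.2), 'tilt', array([-0.005, -0.   , -1.   ]), 'q7', 0.47)
```

```bash
python3 -m inch '.0005 .002 .03 0 .065;.0005 .002 .055 0 .065;.0005 .002 .065 0 .065;.0005 .002 .065 0 .065;.0005 .002 .065 0 .036' 20; python3 -m inch '0 0 0 0 .036;0 0 0 0 .036;0 0 0 0 .036;0 0 0 0 .036;0 0 0 0 .036'; python3 -m inch '0 0 -.04 0 .036;0 0 -.09 0 .036;0 0 -.1 0 .036;0 0 -.1 0 .036'; python3 snap.py J; python3 -c "
from h import *
print(go((.6214,.116),.13,7.4))"
```

```text
clock: 19.05
position: [0.445, -0.0725, 0.1937]
ee_rot: [2.073, 2.36, 0.0]
force: [0.2, 0.6, 0.7]
width: 0.663
gripper_force: 0.0
clock: 19.55
position: [0.445, -0.0728, 0.194]
ee_rot: [2.073, 2.359, 0.002]
force: [-1.2, 0.6, 8.5]
width: 0.475
gripper_force: 20.0
clock: 19.95
position: [0.4452, -0.0727, 0.295]
ee_rot: [2.071, 2.358, 0.006]
force: [0.5, 0.5, -1.1]
width: 0.473
gripper_force: 20.0
(array([0.1641, 0.1996, 0.005 ]), 'roll', np.float64(0.0), 'cur', np.float64(7.4), 'tilt', array([ 0.002,  0.001, -1.   ]), 'q7', 0.43)
```

View pics/J.png

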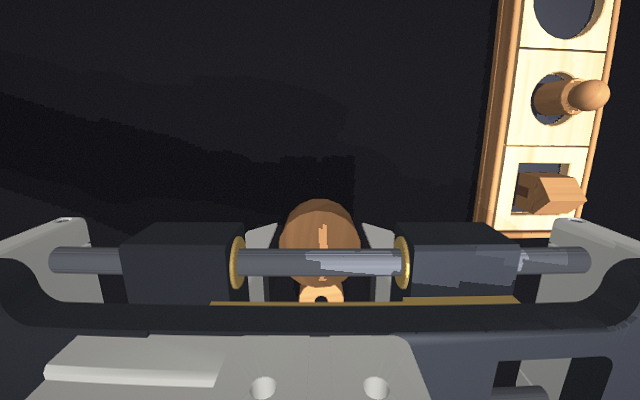

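The hut is held at (320,240), with the wheel left behind at (321,298). The doll (570,98) and house (548,190) stand in their recesses.

```bash
python3 -m inch '.03 .036 0 0 .036;.06 .073 0 0 .036;.09 .109 0 0 .036;.12 .146 0 0 .036;.15 .182 0 0 .036'; python3 -m inch '.014 .0175 0 0 .036;.014 .0175 .02 0 .036;.014 .0175 .04 0 .036;.014 .0175 .04 0 .036;.014 .0175 .04 0 .036'; python3 -c "
from h import *
print(go((.6214,.116),.0495,7.4))"
```

```text
clock: 20.5
position: [0.6063, 0.1009, 0.2907]
ee_rot: [-2.072, -2.358, 0.004]
force: [0.5, -0.2, -0.0]
width: 0.472
gripper_force: 20.0
clock: 21.0
position: [0.6209, 0.1151, 0.2517]
ee_rot: [-2.073, -2.358, 0.004]
force: [0.7, -0.1, 0.3]
width: 0.47
gripper_force: 20.0
(array([0.0008, 0.0007, 0.0432]), 'roll', np.float64(-0.001), 'cur', np.float64(7.4), 'tilt', array([-0.003, -0.001, -1.   ]), 'q7', 0.16)
```

```bash
python3 -m inch '.0005 .0005 .02 0 .036;.0005 .0005 .035 0 .036;.0005 .0005 .043 0 .036;.0005 .0005 .043 0 .036;.0005 .0005 .043 0 .036'; python3 -m inch '0 0 0 0 .045;0 0 0 0 .055;0 0 0 0 .065;0 0 0 0 .065;0 0 0 0 .065'; python3 -m inch '0 0 -.05 0 .065;0 0 -.1 0 .065;0 0 -.15 0 .065;-.04 0 -.2 0 .065;-.09 0 -.2 0 .065'; python3 -m inch '-.05 0 0 0 .065;-.1 0 0 0 .065;-.15 0 0 0 .065;-.15 0 0 0 .065;-.15 0 0 0 .065'; python3 snap.py K; python3 - <<'E'
from h import *
a=cv2.imread('pics/K.png')[:230,140:540]
b=arm.get_image('scene')[:,:,::-1][120:320,190:510]
cv2.imwrite('pics/L.png',np.vstack([cv2.resize(a,(500,288)),cv2.resize(b,(500,312))]))
E
```

```text
clock: 21.5
position: [0.622, 0.1159, 0.2106]
ee_rot: [2.074, 2.36, 0.0]
force: [-0.1, -0.2, 0.3]
width: 0.473
gripper_force: 20.0
clock: 22.0
position: [0.6219, 0.1161, 0.2104]
ee_rot: [2.074, 2.36, 0.0]
force: [-0.9, -0.5, 0.0]
width: 0.705
gripper_force: 0.0
clock: 22.5
position: [0.6332, 0.039, 0.4135]
ee_rot: [2.063, 2.364, 0.011]
force: [1.3, -1.3, -0.6]
width: 0.705
gripper_force: 0.0
clock: 23.0
position: [0.6511, -0.1143, 0.4084]
ee_rot: [2.078, 2.356, -0.001]
force: [-0.1, 0.7, -0.2]
width: 0.706
gripper_force: 0.0
```

View pics/L.png

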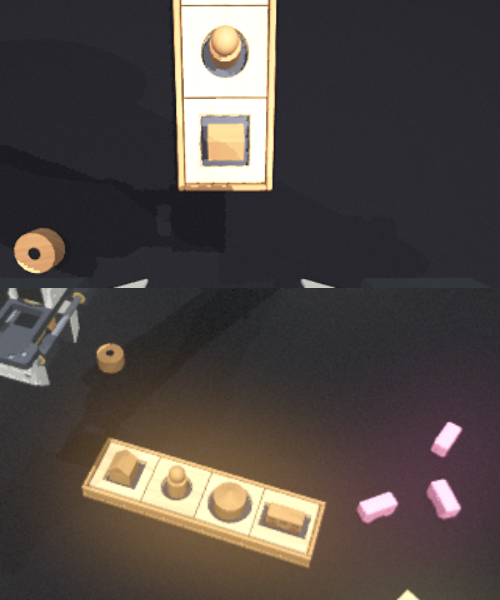

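The stacked views show all four standing in their own recesses: doll (225,50), house (225,142), hut (230,500) and bus (285,517). The wheel at (110,358) is untouched, and the arm is clear of the tray.

```bash
python3 -m inch '0 0 0 0 .065;0 0 0 0 .065' | head -2; python3 -c "
from cell import arm
print(arm.sign_off())"
```

```text
clock: 23.3
position: [0.6516, -0.1107, 0.4084]
the job is handed in; nothing more can be done
None
```

The doll, house, bus and hut stand upright in their own recesses, the wheel and block were left where they lay, and the job was handed in at about 23 s.

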